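Re-hook the stay of a tilt-out tape bin

ROBOT

A 6-joint arm with a two-finger parallel gripper is mounted at the origin on the work surface. World frame = base frame: x ahead of the robot, y to its left, z up, the work surface at z = 0. Lengths are in mm, angles in rad, forces in N, time in s.
With the tool pointing down it reaches from about 250 to 775 mm from the base axis. Payload 4 kg.
Tool frame: the origin (TCP) lies at the centre of the arm's flange, where the gripper is bolted on; the fingertips stand 173 mm ahead of it and the grasp point (between the pads) lies 155 mm ahead of it (robot.grip_depth is the distance from the TCP to the grasp point, in mm); z points along the fingers, y is the direction in which the jaws open and shut (so a half turn about z gives the same grasp; the last joint's range is limited). The gripper opens to 85 mm and grips with 20 to 120 N. Pads are 22 mm wide; open, the fingers measure 114 mm over their backs; the gripper's body (76 mm by 85 mm) begins 54 mm behind the grasp point. The pads swing forward as they close: fully open they stand 13 mm farther back than shut.
Start: joints at [-1.339, 0.087, 1.371, -0, 1.684, -0.103], TCP at [180.713, -519.464, 404.741] pointing down, gripper open.
Joint ranges: [-3.1, 3.1], [-0.76, 2.03], [0.27, 2.55], [-1.08, 4.22], [0.17, 2.65], [-2.57, 2.57]. Speed limits (rad/s): [2.79, 2.79, 3.14, 3.14, 3.14, 3.14].

INTERFACE

Orientations are given as a rotation vector (axis times angle).
In Python, from bench import state, grab_frame, camera_model, job, robot gives the robot as it stands.
- The arm moves only by the tool apply_moves, never from a script. Its argument "plan" is a list of rows, each an object of numbers: "x", "y", "z": the shift along the tool's x, y, z in mm; "spin": the turn about the tool's z in rad. In form: [{"x": .., "y": .., "z": .., "spin": ..}, ...]. A call has 1 to 8 rows; each row shifts and turns the commanded pose from where the row before left it, along the tool's axes as they then stand; what a row does not reach is not made up. A row lasts 1/8 s, in which the tool goes at most 62.5 mm and 10.7 degrees, less where a joint would pass 70% of its speed; a pose out of reach is approached as far as the arm can. A call with a gripper value outside its range is refused whole. "gripper" is the closure in counts, from 0 (fully open) to 255 (shut), set as the call begins (left out, the last holds). The fingers move at their own pace and stop on an object; "grip_force" is the grip in N (left out, the last holds). Time passes only in rows, so rows that do not move let the fingers close. It gives the time, the measured TCP pose, the force and the opening at its end, in the units of the state.
- state(): the state, without advancing time (a new reading comes with each control period).
- grab_frame(name): name is "scene" or "top" or "wrist"; returns the picture (480x640x3 uint8, red, green, blue); there is no depth.
- camera_model(name): a dict with "intrinsics" (3x3 intrinsics, pixels), "pose" (4x4, takes a point from camera to world coordinates); the wrist camera has in their place "hand_eye" (4x4, takes a point from camera to tool coordinates, whose origin is the TCP and whose axes are the flange's). Camera axes: x right, y down, z forward; pixel columns grow to the right and rows downward; lengths in mm; the calibration is good to about 2 mm. A picture is of the moment at which its call begins: read the wrist's pose just before it. camera_model takes no time and is no camera call.
- job.sign_off(): hands the job in, once; it reports no verdict.
The state is a dict: "clock": time; "joint_pos": joint angles; "qd": joint speeds; "joint_efforts": joint torques, N m; "tcp_pos": TCP position; "ee_rot": TCP orientation; "contact_force": force on the tool from outside, world axes, zero at the start; "torque": the same for the moment, N m; "grip_width": finger opening in mm.
Only numpy, scipy, OpenCV 4.12 (cv2) and the standard library are available. Lean on these libraries where they do the work, as an engineer would, in place of code of your own. Each camera call takes 0.05 s, during which the arm holds its last target.

TASK

The tilt-out bin of the white shelf unit is propped nearly shut: its stay, the flat bar with four holes, hangs on the bin's pin by the hole nearest the bar's bracket. Lift the stay off the pin, tilt the bin farther out and drop the third hole (counted from the bracket) over the pin, so that the bar lies fully down on the pin's seat and props the bin there. Leave the other things on the table and on the unit where they are.

Things in the scene. Friction and masses are not known exactly. Their poses are not given: they have to be found in the camera images.
- unit: White plastic desktop shelf unit, fixed, 208 deep (its x, from -78 to +130), 430 wide, 192 mm high. Origin on the table, in the middle of the width of the bin's bay; x points from the front (open, facing the robot) to the back, y to the left as seen from the robot, z up. The bin bay takes y = -116 to +116 mm, a cubby with a top at 192 mm lies at y = -128 to -302 mm. Its yaw about the vertical differs from start to start.
- bin: Light-grey open bin, 85 x 220 x 135 mm, with tape rolls ending 55 mm below its rim. Origin mid-way along its hinge line, the lower front edge, 70 mm in front of the unit's origin and 30 mm up, along the unit's y. Axes as the unit's when shut; the top tilts out towards the robot. With the pin in hole 1, 2, 3 or 4 the tilt is about 0.21, 0.35, 0.49 or 0.63 rad (stop at about 0.7).
- bin_handle (a point): Middle of the handle: a level round white bar, 10 mm thick, 120 mm long along the unit's y, its centre line 30 mm above the bin's 5 mm front wall. The point lies 20 mm right of the unit's origin and 165 mm from the hinge line, straight above it when shut. The hinge is stiff: about 6 N here moves the bin and it stays out when let go, but the plastic flexes and springs back 5 to 9 mm here.
- pin_seat (a point): Centre of the round flat seat, 14 mm across, at the foot of the steel pin that stands on a boss on the left side wall of the bin, 107.5 mm to the left of the unit's origin and 170 mm from the hinge line. z of this point's frame runs along the pin. The pin is 7 mm thick, round-ended, and rises 13 mm above this point; it tilts with the bin and is upright at a bin tilt of 0.42 rad. A stay that is hooked has the underside of its bar on this seat.
- stay_hole1 (a point): Centre, at the bar's underside, of the hole nearest the bracket, 99.5 mm from the bracket's axis. The stay is a flat steel bar 22 mm wide and 4 mm thick, running forward from the bracket over the bin's left wall, with four round 9.5 mm holes 23.5 mm apart. x of this frame runs along the bar towards the bracket, y across it. At the start the pin is in this hole.
- stay_hole3 (a point): Centre, at the bar's underside, of the third hole from the bracket, 146.5 mm from the bracket's axis: the one to hook. Same axes as stay_hole1.
- stay_grip (a point): Half-way up the stay's grip: an upright grey plastic tab at the bar's free, front end, 36 mm long along the bar, 10 mm thick, 34 mm high (from the bar's underside up). The point is 204 mm from the bracket's axis and 19 mm above the bar's underside. x of its frame runs along the bar, y across it.
- stay (a joint): Lift of the stay in rad about a level axis at its bracket, at the level of the bar's underside (196 mm above the table, 65 mm behind the unit's origin): 0 level, positive with the grip raised, lowest -0.045 where the bracket's stop holds it, highest 1.0. It falls by its own weight (0.11 kg) when let go. Lying on its seat it reads about 0.02 to 0.03; resting on the round end of the pin between two holes it reads about 0.12.
- stay_swing (a joint): Swivel of the stay in rad about the bracket's upright axis (65 mm behind and 107.5 mm to the left of the unit's origin): 0 straight forward, in line with the pin; positive as the grip swings to the left (the unit's +y), range -0.35 to 0.45. It turns easily and stays where it is left.
- craft_box: Mint-green latched craft box, 154 x 134 x 78 mm without its handle, standing on top of the cubby: a bystander. Origin at the centre of its underside.
- tumbler: Glass tumbler of pens, 72 mm across, about 160 mm high with the pens: a bystander. Origin at the centre of its underside.
- staple_remover: Chrome staple remover, about 55 mm long: a bystander. Origin at the centre of its underside.
- dispenser: Black plastic tape dispenser, 130 x 55 x 74 mm: a bystander. Origin at the centre of its underside.
- tape_roll: Loose roll of paper tape lying flat, 84 mm across, 24 mm high: a bystander. Origin at the centre of its underside.
- glue_stick: White glue stick standing upright, 27 mm across, 92 mm high: a bystander. Origin at the centre of its underside.
- stapler: Grey and black stapler, 137 mm long, 40 mm high: a bystander. Origin at the centre of its underside.

How it is judged:
By the outcome, as a careful person would: the job done as asked, in the order asked, and still so for the second after the job is handed in, with the robot touching nothing.
It also fails if it takes over 64 s, if anything falls off the work surface, if the arm or the gripper's body presses on something with over 40 N, if the wrist force passes 120 N, or if a joint passes its speed limit or range.

## Working session

There is one attempt and no reset: what is moved stays moved. The work goes in short steps, Python scripts to look and compute and a tool call to move; the robot and the scene stay as the last step left them, time stands still between calls to the robot, and variables do not carry over. Pictures are saved under pics/ and viewed, and the job is handed in when it is done.

Besides the shell and the picture viewer there is one more tool, called after "Call:" in YAML: its name, and indented under it one key for each argument. apply_moves: Moves the arm, as the interface text tells. Its arguments: {"type":"object","properties":{"plan":{"type":"array"},"gripper":{"type":"number"},"grip_force":{"type":"number"}},"required":["plan"]}

```bash
ls; mkdir -p pics
python3 - <<'E'
from bench import state, grab_frame, camera_model, job, robot
import cv2
print(state())
for n in ["scene","top"]:
    f=grab_frame(n); cv2.imwrite(f"pics/{n}0.png",f[:,:,::-1])
    m=camera_model(n); print(n,m)
print(camera_model("wrist")); print([a for a in dir(robot) if a[0]!='_'])
E
```

```text
pics
{'clock': 0.0, 'joint_pos': array([-1.33910484e+00,  8.79821213e-02,  1.37228684e+00,  2.90757440e-05,
        1.68357716e+00, -1.03111010e-01]), 'qd': array([-0.00041027,  0.00052162,  0.00072663,  0.00092119, -0.00022269,
       -0.00068775]), 'joint_efforts': array([ 4.64881414e-04, -3.51854968e+01, -3.13270175e+01, -1.12014920e-04,
        1.06888500e-02,  2.85531155e-05]), 'tcp_pos': array([ 180.68928416, -519.35646809,  403.50732127]), 'ee_rot': array([-3.09545659e+00, -5.23083709e-01,  1.81989754e-04]), 'contact_force': array([0.13224208, 0.6330935 , 0.66204198]), 'torque': array([-0.00426077,  0.01649667, -0.03140615]), 'grip_width': 85.1643140697024}
scene {'intrinsics': array([[556.98088173,   0.        , 319.76581676],
       [  0.        , 556.98088173, 242.22255205],
       [  0.        ,   0.        ,   1.        ]]), 'pose': array([[ 4.55085648e-01,  7.24325831e-01, -5.17927740e-01,
         1.14121235e+03],
       [ 8.90429729e-01, -3.73869710e-01,  2.59530996e-01,
        -2.31669577e+02],
       [-5.65248987e-03, -5.79287089e-01, -8.15103992e-01,
         1.055
[... 472 characters left out ...]
03, -2.09646187e-01, -9.77775903e-01,
         1.29252555e+03],
       [ 0.00000000e+00,  0.00000000e+00,  0.00000000e+00,
         1.00000000e+00]])}
{'intrinsics': array([[334.18039793,   0.        , 320.39974165],
       [  0.        , 334.18039793, 240.29425335],
       [  0.        ,   0.        ,   1.        ]]), 'hand_eye': array([[-2.40830827e-04, -9.54692722e-01, -2.97593261e-01,
         7.58586422e+01],
       [ 9.99999912e-01, -3.31828963e-04,  2.55260787e-04,
         4.91145544e-01],
       [-3.42445679e-04, -2.97593173e-01,  9.54692718e-01,
         3.19955203e+01],
       [ 0.00000000e+00,  0.00000000e+00,  0.00000000e+00,
         1.00000000e+00]])}
['IKError', 'grip_depth']
```

View pics/scene0.png

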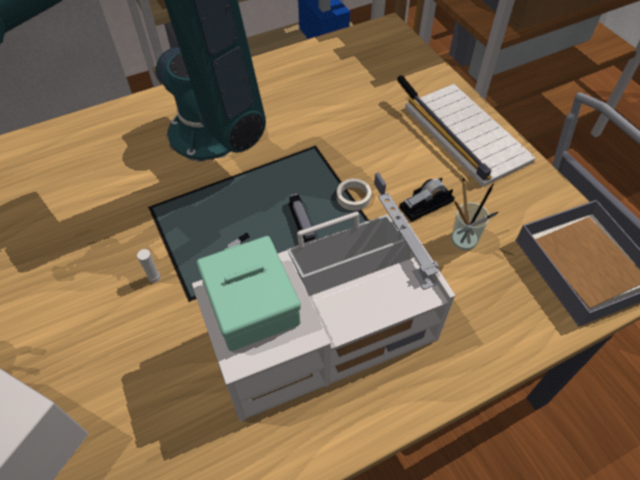

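View pics/top0.png

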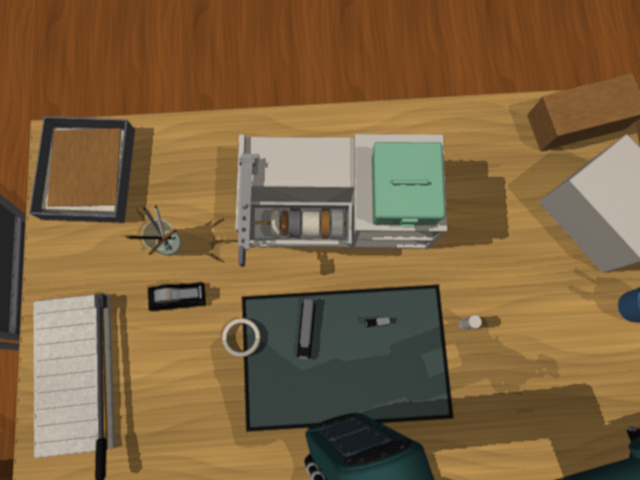

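Run:
```python
import cv2
a=cv2.imread('pics/top0.png'); c=a[125:275,225:375]; cv2.imwrite('pics/top0c.png',cv2.resize(c,(600,600),interpolation=cv2.INTER_CUBIC))
a=cv2.imread('pics/scene0.png'); c=a[160:360,270:470]; cv2.imwrite('pics/scene0c.png',cv2.resize(c,(600,600),interpolation=cv2.INTER_CUBIC))
a=cv2.imread('pics/top0.png'); c=a[125:275,340:490]; cv2.imwrite('pics/top0d.png',cv2.resize(c,(600,600),interpolation=cv2.INTER_CUBIC))
```

```text
(no output)
```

View pics/top0c.png

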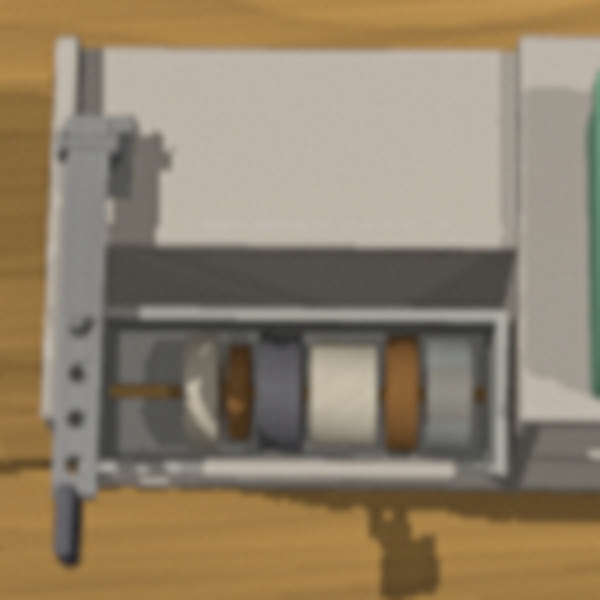

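View pics/scene0c.png

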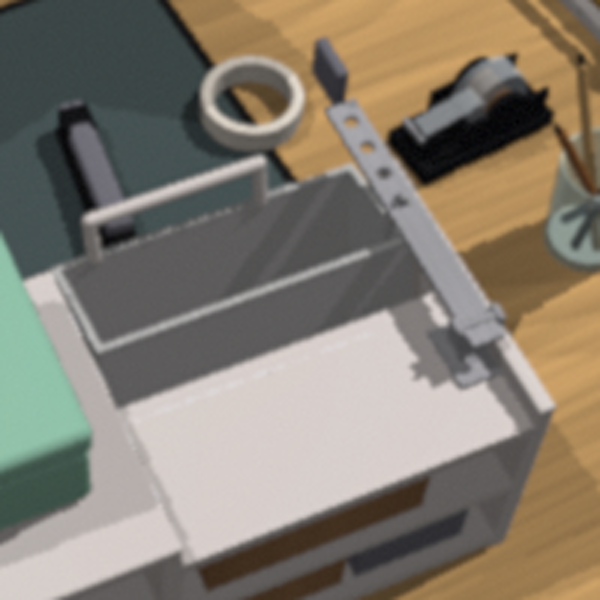

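View pics/top0d.png

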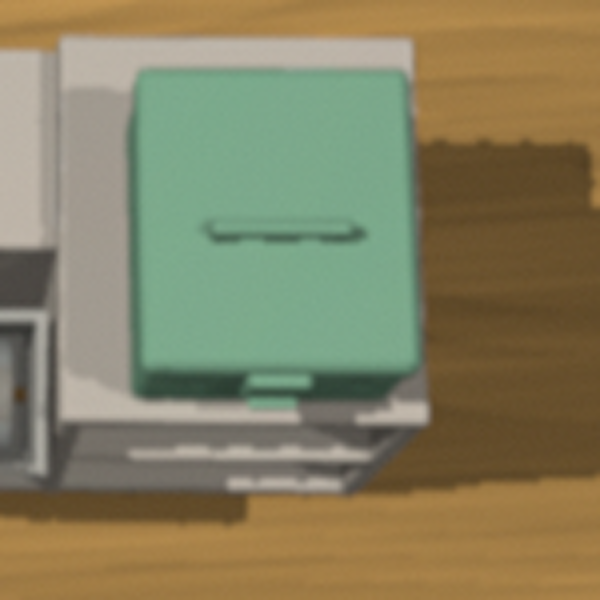

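```bash
cat > h.py <<'E'
import numpy as np, cv2
from bench import state, grab_frame, camera_model, job, robot
from scipy.spatial.transform import Rotation as R
def proj(K,T,P):
    P=np.atleast_2d(P); c=(P-T[:3,3])@T[:3,:3]; return (c[:,:2]/c[:,2:])@np.diag([K[0,0],K[1,1]])+K[:2,2]
def cam(n,s=None):
    m=camera_model(n); 
    if n!='wrist': return m['intrinsics'],m['pose']
    s=s or state(); T=np.eye(4); T[:3,:3]=R.from_rotvec(s['ee_rot']).as_matrix(); T[:3,3]=s['tcp_pos']
    return m['intrinsics'],T@m['hand_eye']
def W(U,p):  # unit->world
    x,y,a=U[:3]; p=np.atleast_2d(p); c,s=np.cos(a),np.sin(a)
    return np.c_[x+c*p[:,0]-s*p[:,1], y+s*p[:,0]+c*p[:,1], p[:,2]]
def bar(r,lift,swing,up=0,side=0):  # point on stay in unit frame
    d=r*np.cos(lift)-up*np.sin(lift); z=196+r*np.sin(lift)+up*np.cos(lift)
    return [65-d*np.cos(swing)-side*-np.sin(swing)*1, 107.5+d*np.sin(swing)*1+side*np.cos(swing), z]
def binp(t,r,y,h=0): # point r from hinge along bin wall, h in front of it
    return [-70-r*np.sin(t)-h*np.cos(t), y, 30+r*np.cos(t)-h*np.sin(t)]
E
cat > fit.py <<'E'
from h import *
from scipy.optimize import least_squares
top=[([130,-302,192],(443,134.5)),([-78,-302,192],(447.5,230.5)),([130,128,192],(239.25,134.5)),([-78,128,192],(235.5,228.75))]
hol=[99.5,123,146.5,170]
th=[(245,206),(244.25,218.25),(243.75,229.5),(243,240.75)]
sh=[(403.3,227),(398.3,217.7),(392.3,209),(387,200.3)]
scn=[([130,128,192],(270+552/3,160+405/3))]
hd=[(-80,(270+88/3,160+216/3)),(40,(270+263/3,160+162/3))]
def res(q,out=False):
    U=q[:3]; sw,t=q[3:5]; r=[]
    K,T=cam('top'); 
    for p,u in top: r.append(proj(K,T,W(U,p))[0]-u)
    for d,u in zip(hol,th): r.append(proj(K,T,W(U,bar(d,.025,sw,4)))[0]-u)
    K,T=cam('scene')
    for p,u in scn: r.append(proj(K,T,W(U,p))[0]-u)
    for d,u in zip(hol,sh): r.append(proj(K,T,W(U,bar(d,.025,sw,4)))[0]-u)
    for y,u in hd: r.append(proj(K,T,W(U,binp(t,165,y,30)))[0]-u)
    return np.array(r) if out else np.ravel(r)
s=least_squares(res,[600,0,0,0,.21],x_scale=[100,100,.1,.1,.1],loss='soft_l1')
print(s.x.round(4)); print(res(s.x,True).round(1).tolist())
np.save('U.npy',s.x)
U=s.x
for n,p in dict(pin=binp(U[4]-.42,170,107.5),h1=bar(99.5,.025,U[3]),h3=bar(146.5,.025,U[3]),grip=bar(204,.025,U[3],19),handle=binp(U[4],165,-20,30),h49=binp(.49,165,-20,30)).items(): print(n,W(U,p)[0].round(1))
E
python3 fit.py
```

```text
[ 6.612976e+02  8.996880e+01 -7.700000e-02  8.000000e-03 -1.150000e-02]
[[1.2, -0.2], [0.0, 0.4], [0.2, -3.2], [-0.7, -1.1], [-0.2, -0.4], [-0.0, -1.4], [-0.2, -1.4], [-0.0, -1.2], [0.8, -2.7], [-0.5, -2.5], [-1.0, -2.3], [-0.3, -2.4], [-0.3, -2.4], [0.2, 0.9], [-1.3, -0.3]]
pin [670.7 197.1 184.4]
h1 [635.3 200.6 198.5]
h3 [588.4 204.6 199.7]
grip [531.6 209.4 220.1]
handle [561.9  77.6 195.3]
h49 [486.2  83.4 161.5]
```

```bash
sed -i 's/binp(t,165,y,30)/binp(t,165,y,0)/; s/,-20,30)/,-20,0)/g' fit.py; python3 fit.py; echo; sed -i "s/(\[130,128,192\],(239.25,134.5)),//; s/scn=\[.*/scn=[]/" fit.py; python3 fit.py
```

```text
[ 6.613069e+02  9.018930e+01 -7.740000e-02  6.100000e-03  1.843000e-01]
[[1.1, -0.2], [-0.1, 0.5], [0.1, -3.2], [-0.8, -1.1], [-0.2, -0.4], [-0.0, -1.4], [-0.1, -1.4], [-0.0, -1.2], [0.9, -2.8], [-0.4, -2.5], [-0.9, -2.2], [-0.3, -2.4], [-0.3, -2.4], [-0.0, 0.9], [-1.7, -0.1]]
pin [639.4 199.7 195.3]
h1 [635.3 200.6 198.5]
h3 [588.5 204.6 199.7]
grip [531.7 209.3 220.1]
handle [559.8  78.  192.2]
h49 [512.5  81.7 175.6]

[ 6.615194e+02  9.084400e+01 -7.640000e-02  1.900000e-03  1.862000e-01]
[[0.7, -0.4], [-0.4, 0.3], [-1.1, -1.1], [-0.3, -0.4], [-0.1, -1.5], [-0.1, -1.4], [0.1, -1.2], [-0.3, -2.5], [-0.9, -2.2], [-0.4, -2.4], [-0.4, -2.4], [0.3, 0.8], [-1.5, -0.3]]
pin [639.2 200.4 195.4]
h1 [635.4 200.8 198.5]
h3 [588.5 204.5 199.7]
grip [531.7 209.  220.1]
handle [559.7  78.6 192.1]
h49 [512.8  82.2 175.6]
```

```bash
cat >> h.py <<'E'
def pose(s=None):
    s=s or state(); M=R.from_rotvec(s['ee_rot']).as_matrix(); return s['tcp_pos'],M,np.arctan2(M[1,0],M[0,0])
def delta(P,psi=None,s=None):
    """delta in tool axes (before turning) from measured pose to TCP target P and yaw psi"""
    p,M,a=pose(s); d=M.T@(np.array(P)-p); 
    sp=0 if psi is None else -((psi-a+np.pi)%(2*np.pi)-np.pi)
    return d.round(1),round(sp,3)
E
python3 - <<'E'
from h import *
p,M,a=pose(); print(p,a,M.round(3)); U=np.load('U.npy'); print(delta(W(U,bar(204,.025,0,19))[0]+[0,0,235],U[2]+np.pi))
E
```

```text
[ 180.68090241 -519.36774918  403.62555858] 0.33481897671825833 [[ 0.944  0.329 -0.   ]
 [ 0.329 -0.944  0.002]
 [ 0.    -0.002 -1.   ]]
(array([ 570.7, -572.3,  -50.2]), np.float64(-2.73))
```

```bash
cat >> h.py <<'E'
def plan(P,psi,n,s=None):
    p,M,a=pose(s); P=np.array(P); dpsi=(psi-a+np.pi)%(2*np.pi)-np.pi; v=(P-p)/n
    for i in range(n):
        b=a+dpsi*i/n; X=np.array([np.cos(b),np.sin(b),0]);Y=np.array([np.sin(b),-np.cos(b),0])
        print('{"x":%.1f,"y":%.1f,"z":%.1f,"spin":%.3f},'%(v@X,v@Y,-v[2],-dpsi/n),end='\n' if i%8==7 else '')
    print()
E
python3 - <<'E'
from h import *
U=np.load('U.npy'); plan(W(U,bar(204,.025,0,19))[0]+[0,0,235],U[2]+np.pi,16)
E
```

```text
{"x":35.7,"y":-35.8,"z":-3.2,"spin":-0.171},{"x":41.2,"y":-29.2,"z":-3.2,"spin":-0.171},{"x":45.6,"y":-21.8,"z":-3.2,"spin":-0.171},{"x":48.6,"y":-13.7,"z":-3.2,"spin":-0.171},{"x":50.2,"y":-5.2,"z":-3.2,"spin":-0.171},{"x":50.4,"y":3.4,"z":-3.2,"spin":-0.171},{"x":49.1,"y":11.9,"z":-3.2,"spin":-0.171},{"x":46.4,"y":20.0,"z":-3.2,"spin":-0.171},
{"x":42.3,"y":27.6,"z":-3.2,"spin":-0.171},{"x":37.0,"y":34.4,"z":-3.2,"spin":-0.171},{"x":30.6,"y":40.2,"z":-3.2,"spin":-0.171},{"x":23.3,"y":44.8,"z":-3.2,"spin":-0.171},{"x":15.4,"y":48.1,"z":-3.2,"spin":-0.171},{"x":7.0,"y":50.0,"z":-3.2,"spin":-0.171},{"x":-1.6,"y":50.5,"z":-3.2,"spin":-0.171},{"x":-10.1,"y":49.5,"z":-3.2,"spin":-0.171},
```

Call:
apply_moves:
  plan:
    - {"x": 36, "y": -36, "z": -4, "spin": -0.17}
    - {"x": 41, "y": -29, "z": -4, "spin": -0.17}
    - {"x": 46, "y": -22, "z": -4, "spin": -0.17}
    - {"x": 49, "y": -14, "z": -4, "spin": -0.17}
    - {"x": 50, "y": -5, "z": -4, "spin": -0.17}
    - {"x": 50, "y": 3, "z": -4, "spin": -0.17}
    - {"x": 49, "y": 12, "z": -4, "spin": -0.17}
    - {"x": 46, "y": 20, "z": -4, "spin": -0.17}

```text
clock: 1.1
tcp_pos: [357.3, -154.3, 436.5]
ee_rot: [-2.073, -2.36, 0.0]
contact_force: [0.1, 0.5, 0.6]
grip_width: 85.3
```

Run:
```python
from h import *
print(state()['clock'],pose()[0],pose()[2])
U=np.load('U.npy'); plan(W(U,bar(204,.025,0,19))[0]+[0,0,235],U[2]+np.pi,8)
```

```text
1.1 [ 357.30339088 -154.32551093  436.4779278 ] 1.700092933336799
{"x":42.2,"y":27.5,"z":-2.3,"spin":-0.171},{"x":36.9,"y":34.2,"z":-2.3,"spin":-0.171},{"x":30.6,"y":40.0,"z":-2.3,"spin":-0.171},{"x":23.3,"y":44.6,"z":-2.3,"spin":-0.171},{"x":15.4,"y":47.9,"z":-2.3,"spin":-0.171},{"x":7.0,"y":49.8,"z":-2.3,"spin":-0.171},{"x":-1.5,"y":50.3,"z":-2.3,"spin":-0.171},{"x":-10.0,"y":49.3,"z":-2.3,"spin":-0.171},
```

Tracking as expected.

Call:
apply_moves:
  plan:
    - {"x": 42, "y": 28, "z": -2, "spin": -0.17}
    - {"x": 37, "y": 34, "z": -2, "spin": -0.17}
    - {"x": 31, "y": 40, "z": -2, "spin": -0.17}
    - {"x": 23, "y": 45, "z": -2, "spin": -0.17}
    - {"x": 15, "y": 48, "z": -2, "spin": -0.17}
    - {"x": 7, "y": 50, "z": -2, "spin": -0.17}
    - {"x": -2, "y": 50, "z": -2, "spin": -0.17}
    - {"x": -10, "y": 49, "z": -2, "spin": -0.18}

```text
clock: 2.1
tcp_pos: [535.9, 206.7, 452.1]
ee_rot: [-0.111, -3.139, 0.001]
contact_force: [0.4, -0.9, 0.1]
grip_width: 85.5
```

Run:
```python
from h import *
s=state(); f=grab_frame('wrist'); cv2.imwrite('pics/w1.png',f[:,:,::-1]); np.save('w1.npy',s)
print(s['clock'],pose(s)[0],pose(s)[2],np.abs(s['qd']).max())
```

```text
2.1 [535.93301719 206.71337914 452.05598543] 3.070902195198737 0.8766107507484809
```

View pics/w1.png

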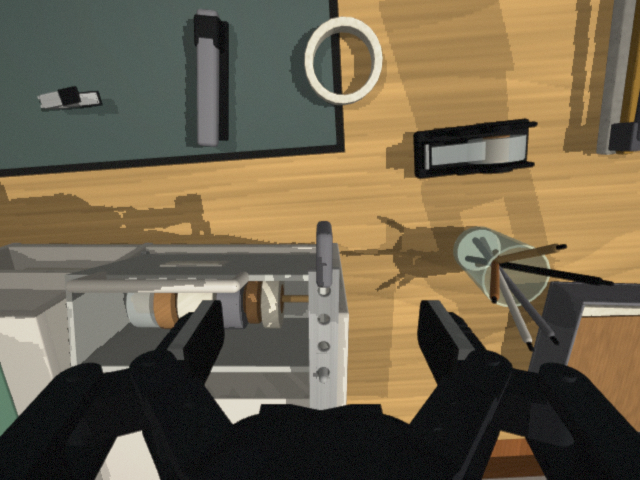

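Run:
```python
from h import *
grab_frame('wrist')
s=state(); f=grab_frame('wrist'); cv2.imwrite('pics/w2.png',f[:,:,::-1]); np.save('w2.npy',s)
print(s['clock'],pose(s)[0],pose(s)[2],np.abs(s['qd']).max())
c=f[210:390,270:390,::-1]; cv2.imwrite('pics/w2c.png',cv2.resize(c,(400,600),interpolation=cv2.INTER_CUBIC))
U=np.load('U.npy'); K,T=cam('wrist',s)
for n,p in dict(h1=bar(99.5,.025,0,4),h2=bar(123,.025,0,4),h3=bar(146.5,.025,0,4),h4=bar(170,.025,0,4),gt=bar(204,.025,0,34),gtf=bar(222,.025,0,34),gtb=bar(186,.025,0,34),han=binp(.21,170,-80),han2=binp(.21,170,40)).items(): print(n,proj(K,T,W(U,p))[0].round(1))
```

```text
2.2 [536.64768969 208.75974267 450.33098208] 3.0713090693759915 0.05385546526494308
h1 [319.5 374.6]
h2 [319.7 348.9]
h3 [319.9 321.6]
h4 [320.  292.6]
gt [320.3 264.5]
gtf [320.5 235.3]
gtb [320.1 292. ]
han [ 61.9 285.6]
han2 [227.2 286.5]
```

View pics/w2c.png

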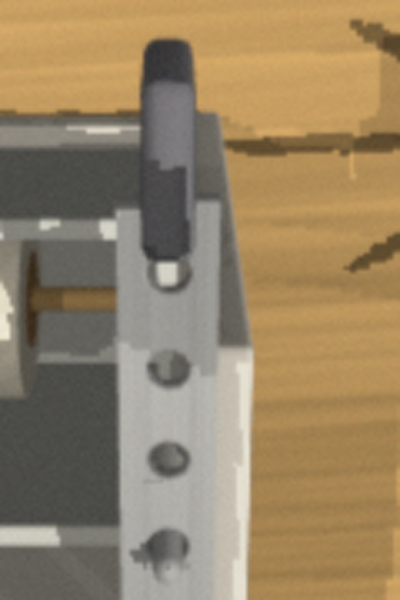

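View pics/w2.png

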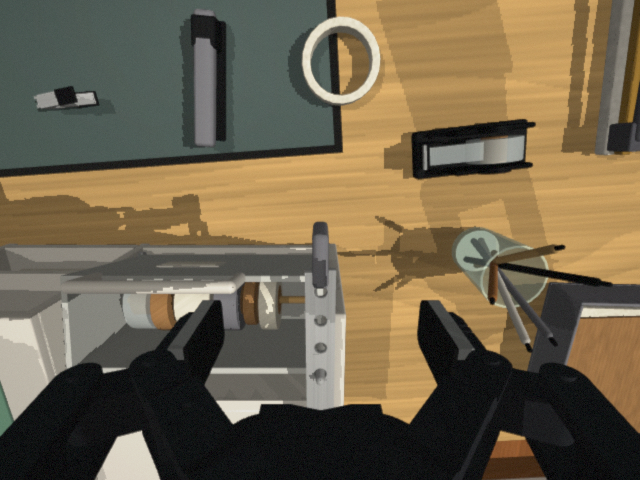

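Run:
```python
from h import *
U=np.load('U.npy')
g=lambda l,s:W(U,bar(204,l,s,26))[0]+[0,0,155]
print(delta(g(.025,0),U[2]+np.pi))
```

```text
(array([ 4.1,  1.4, 68.7]), np.float64(0.002))
```

Call:
apply_moves:
  plan:
    - {"x": 4, "y": 1, "z": 5, "spin": 0}
    - {"x": 0, "y": 0, "z": 20, "spin": 0}
    - {"x": 0, "y": 0, "z": 20, "spin": 0}
    - {"x": 0, "y": 0, "z": 15, "spin": 0}
    - {"x": 0, "y": 0, "z": 8, "spin": 0}
    - {"x": 0, "y": 0, "z": 0, "spin": 0}
  gripper: 110
  grip_force: 25

```text
clock: 3.0
tcp_pos: [531.3, 206.0, 384.3]
ee_rot: [-0.122, -3.138, 0.001]
contact_force: [-0.2, -0.2, -0.7]
grip_width: 48.5
```

Run:
```python
from h import *
U=np.load('U.npy')
g=lambda l,s:W(U,bar(204,l,s,26))[0]+[0,0,155]
print(delta(g(.025,0),U[2]+np.pi))
s=state(); f=grab_frame('wrist'); cv2.imwrite('pics/w3.png',f[:,:,::-1])
```

```text
(array([-0.3,  2.6,  2.2]), np.float64(-0.001))
```

View pics/w3.png

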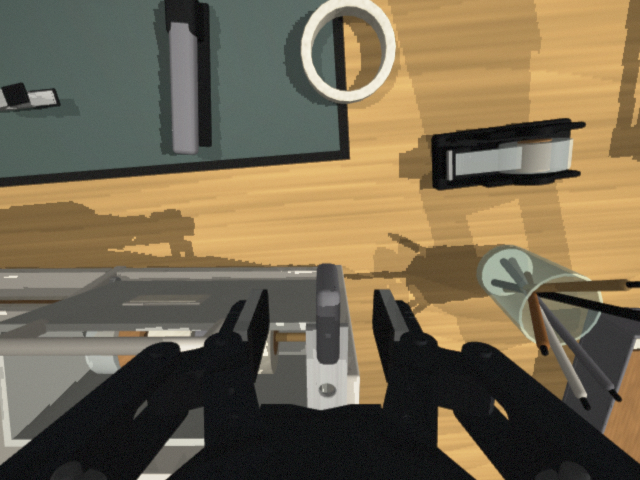

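Call:
apply_moves:
  plan:
    - {"x": 0, "y": 3, "z": 2, "spin": 0}
    - {"x": 0, "y": 0, "z": 0, "spin": 0}

```text
clock: 3.3
tcp_pos: [531.8, 209.7, 383.1]
ee_rot: [0.12, 3.139, 0.0]
contact_force: [0.1, 0.8, -0.3]
grip_width: 48.4
```

Call:
apply_moves:
  plan:
    - {"x": 0, "y": 0, "z": 0, "spin": 0}
    - {"x": 0, "y": 0, "z": 0, "spin": 0}
    - {"x": 0, "y": 0, "z": 0, "spin": 0}
    - {"x": 0, "y": 0, "z": 0, "spin": 0}
  gripper: 255
  grip_force: 25

```text
clock: 3.8
tcp_pos: [531.8, 209.4, 382.8]
ee_rot: [0.12, 3.139, 0.0]
contact_force: [0.5, -0.3, -0.1]
grip_width: 9.5
```

Run:
```python
from h import *
U=np.load('U.npy')
up=26
g=lambda l,s:W(U,bar(204,l,s,up))[0]
M=pose()[1]
for l in [.025,.075,.125,.175,.225,.26]: print(l,(M.T@(g(l,0)-g(.025,0))).round(1))
M2=M
for s in [0,.05,.1,.15,.2,.25,.3,.35]: print(s,(M.T@(g(.26,s)-g(.26,0))).round(1))
print(pose()[0],state()['contact_force'],state()['grip_width'])
```

```text
0.025 [0. 0. 0.]
0.075 [ -1.8   0.  -10.1]
0.125 [ -4.1   0.  -20.1]
0.175 [ -6.9   0.  -30. ]
0.225 [-10.2   0.  -39.8]
0.26 [-12.8   0.  -46.5]
0 [0. 0. 0.]
0.05 [-0.2  9.5  0. ]
0.1 [-0.9 19.   0. ]
0.15 [-2.1 28.5  0. ]
0.2 [-3.8 37.8  0. ]
0.25 [-5.9 47.1  0. ]
0.3 [-8.5 56.3  0. ]
0.35 [-11.5  65.3   0. ]
[531.76093593 209.39516826 382.7657771 ] [ 0.45083785 -0.28676653 -0.06696522] 9.549942616430382
```

Gripped (9.5 mm). Lift along the arc.

Call:
apply_moves:
  plan:
    - {"x": -1, "y": 0, "z": -5, "spin": 0}
    - {"x": -1, "y": 0, "z": -5, "spin": 0}
    - {"x": -2, "y": 0, "z": -10, "spin": 0}
    - {"x": -3, "y": 0, "z": -10, "spin": 0}
    - {"x": -3, "y": 0, "z": -10, "spin": 0}
    - {"x": -3, "y": 0, "z": -7, "spin": 0}
    - {"x": 0, "y": 0, "z": 0, "spin": 0}

```text
clock: 4.68
tcp_pos: [544.9, 208.4, 430.7]
ee_rot: [0.121, 3.138, 0.001]
contact_force: [-0.6, 0.0, -2.1]
grip_width: 9.5
```

Run:
```python
from h import *
s=state(); print(s['contact_force'],s['torque'],s['grip_width'],s['tcp_pos'])
f=grab_frame('wrist'); cv2.imwrite('pics/w4.png',f[:,:,::-1])
f=grab_frame('scene'); cv2.imwrite('pics/s4.png',cv2.resize(f[160:310,330:480,::-1],(600,600),interpolation=cv2.INTER_CUBIC))
```

```text
[-0.62188383  0.02925577 -2.080707  ] [0.06887579 0.1051293  0.08771632] 9.542680041261221 [544.86425641 208.36446161 430.70245414]
```

View pics/w4.png

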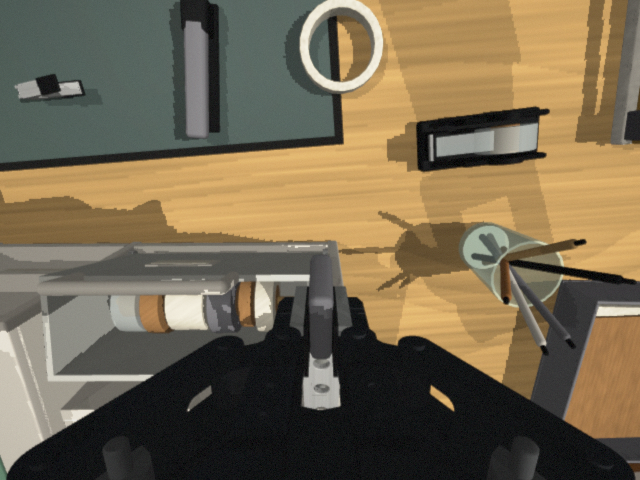

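View pics/s4.png

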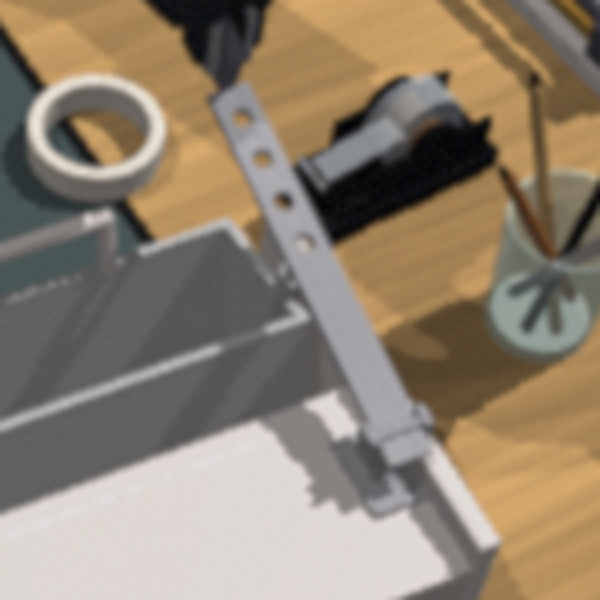

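Call:
apply_moves:
  plan:
    - {"x": -0.2, "y": 9.5, "z": 0, "spin": 0.05}
    - {"x": -0.2, "y": 9.5, "z": 0, "spin": 0.05}
    - {"x": -0.2, "y": 9.5, "z": 0, "spin": 0.05}
    - {"x": -0.2, "y": 9.5, "z": 0, "spin": 0.05}
    - {"x": -0.2, "y": 9.5, "z": 0, "spin": 0.05}
    - {"x": -0.2, "y": 9.5, "z": 0, "spin": 0.05}
    - {"x": -0.2, "y": 9.5, "z": 0, "spin": 0.05}
    - {"x": 0, "y": 0, "z": 0, "spin": 0}

```text
clock: 5.78
tcp_pos: [560.9, 272.9, 429.9]
ee_rot: [0.663, 3.07, 0.0]
contact_force: [0.4, 0.7, 1.8]
grip_width: 9.2
```

Call:
apply_moves:
  plan:
    - {"x": 3, "y": 0, "z": 7, "spin": 0}
    - {"x": 3, "y": 0, "z": 10, "spin": 0}
    - {"x": 3, "y": 0, "z": 10, "spin": 0}
    - {"x": 2, "y": 0, "z": 10, "spin": 0}
    - {"x": 2, "y": 0, "z": 10, "spin": 0}
    - {"x": 0, "y": 0, "z": 5, "spin": 0}
    - {"x": 0, "y": 0, "z": 3, "spin": 0}
    - {"x": 0, "y": 0, "z": 0, "spin": 0}

```text
clock: 6.78
tcp_pos: [548.6, 278.3, 374.3]
ee_rot: [-0.664, -3.068, 0.0]
contact_force: [-3.8, 2.9, 0.5]
grip_width: 9.6
```

Run:
```python
from h import *
s=state(); print(s['contact_force'],s['torque'],s['grip_width'],s['tcp_pos'],pose()[2])
f=grab_frame('scene'); cv2.imwrite('pics/s5.png',cv2.resize(f[160:310,330:480,::-1],(600,600),interpolation=cv2.INTER_CUBIC))
```

```text
[-3.76752627  2.91893933  0.53050158] [0.45157327 0.52473602 0.14878438] 9.612643227247931 [548.56836399 278.26090762 374.27623011] 2.7153535220445835
```

View pics/s5.png

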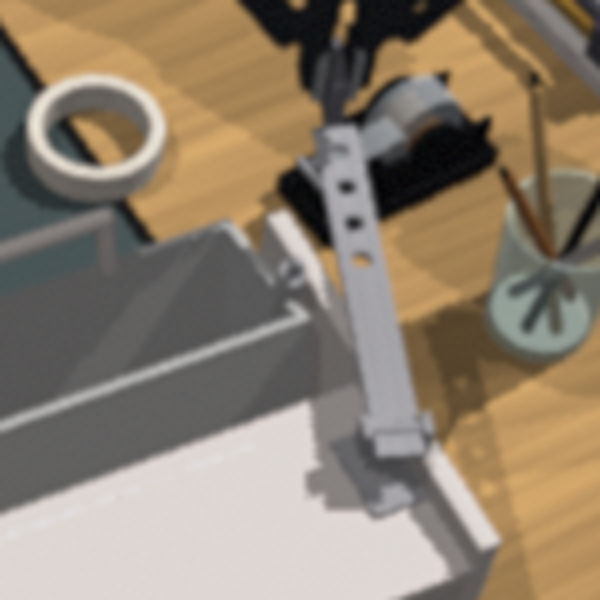

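Call:
apply_moves:
  plan:
    - {"x": 0, "y": 0, "z": 0, "spin": 0}
    - {"x": 0, "y": 0, "z": 0, "spin": 0}
    - {"x": 0, "y": 0, "z": 0, "spin": 0}
    - {"x": 0, "y": 0, "z": -10, "spin": 0}
    - {"x": 0, "y": 0, "z": -20, "spin": 0}
    - {"x": 0, "y": 0, "z": -30, "spin": 0}
    - {"x": 0, "y": 0, "z": -30, "spin": 0}
  gripper: 130

```text
clock: 7.7
tcp_pos: [549.1, 277.8, 466.4]
ee_rot: [0.666, 3.069, 0.0]
contact_force: [0.4, -0.0, -0.2]
grip_width: 41.9
```

Run:
```python
from h import *
s=state(); print(s['contact_force'],s['tcp_pos'],pose()[2])
U=np.load('U.npy'); P=W(U,binp(.205,165,-20))[0]; print(P)
plan(P+[0,0,155+70],U[2]+np.pi/2,8)
f=grab_frame('wrist'); cv2.imwrite('pics/w6.png',f[:,:,::-1])
```

```text
[ 0.44834602 -0.03613981 -0.2133667 ] [549.06191343 277.77138475 466.39820372] 2.714527099004578
[556.70663567  78.80776065 191.54506245]
{"x":-11.2,"y":-22.2,"z":6.2,"spin":0.153},{"x":-14.4,"y":-20.3,"z":6.2,"spin":0.153},{"x":-17.3,"y":-17.9,"z":6.2,"spin":0.153},{"x":-19.8,"y":-15.0,"z":6.2,"spin":0.153},{"x":-21.9,"y":-11.8,"z":6.2,"spin":0.153},{"x":-23.4,"y":-8.4,"z":6.2,"spin":0.153},{"x":-24.4,"y":-4.7,"z":6.2,"spin":0.153},{"x":-24.9,"y":-0.9,"z":6.2,"spin":0.153},
```

View pics/w6.png

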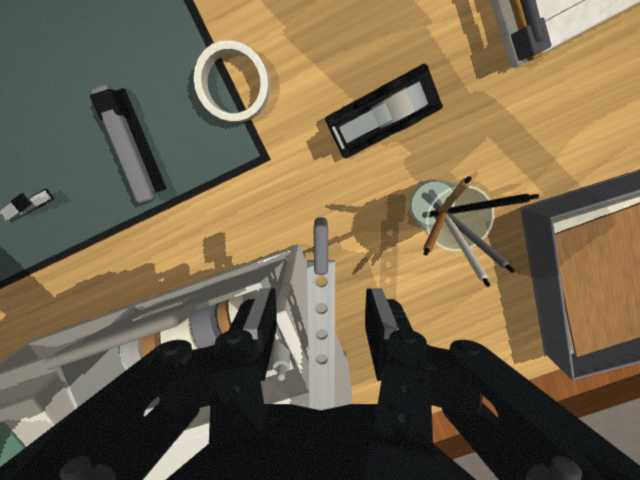

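Stay is released at left, clear of the pin (pin at about (282,365)). Now over to the handle.

Call:
apply_moves:
  plan:
    - {"x": -11, "y": -22, "z": 6, "spin": 0.153}
    - {"x": -14, "y": -20, "z": 6, "spin": 0.153}
    - {"x": -17, "y": -18, "z": 6, "spin": 0.153}
    - {"x": -20, "y": -15, "z": 6, "spin": 0.153}
    - {"x": -22, "y": -12, "z": 6, "spin": 0.153}
    - {"x": -23, "y": -8, "z": 6, "spin": 0.153}
    - {"x": -24, "y": -5, "z": 6, "spin": 0.153}
    - {"x": -25, "y": -1, "z": 6, "spin": 0.153}

```text
clock: 8.75
tcp_pos: [555.6, 79.4, 416.8]
ee_rot: [2.313, 2.124, 0.001]
contact_force: [-0.6, -0.7, 0.1]
grip_width: 41.9
```

Run:
```python
from h import *
grab_frame('wrist')
s=state(); f=grab_frame('wrist'); cv2.imwrite('pics/w7.png',f[:,:,::-1])
print(s['contact_force'],s['tcp_pos'],pose(s)[2])
U=np.load('U.npy'); P=W(U,binp(.205,165,-20))[0]
print(delta(P+[0,0,155],U[2]+np.pi/2,s))
K,T=cam('wrist',s)
for y in (-80,-20,40): print([proj(K,T,W(U,binp(t,165,y)))[0].round(1).tolist() for t in (.19,.21)])
```

```text
[-0.04911629 -1.86757408 -1.14770812] [555.66759099  76.90679919 415.77519388] 1.4791011119375972
(array([ 2.2,  0.9, 69.2]), np.float64(-0.015))
[[326.8, 344.6], [322.0, 344.0]]
[[325.9, 260.4], [320.6, 260.1]]
[[324.7, 159.9], [318.9, 159.9]]
```

View pics/w7.png

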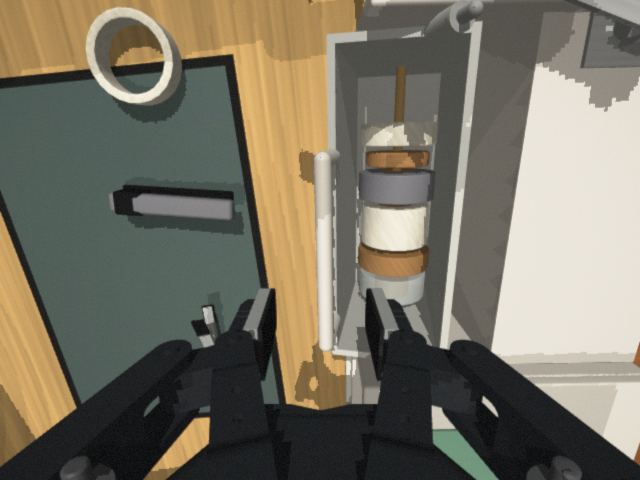

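Call:
apply_moves:
  plan:
    - {"x": 2, "y": 2, "z": 9, "spin": -0.015}
    - {"x": 0, "y": 0, "z": 20, "spin": 0}
    - {"x": 0, "y": 0, "z": 20, "spin": 0}
    - {"x": 0, "y": 0, "z": 12, "spin": 0}
    - {"x": 0, "y": 0, "z": 8, "spin": 0}
    - {"x": 0, "y": 0, "z": 0, "spin": 0}

```text
clock: 9.6
tcp_pos: [557.7, 82.4, 347.3]
ee_rot: [-2.291, -2.149, 0.001]
contact_force: [-0.1, -0.1, -0.1]
grip_width: 41.8
```

Call:
apply_moves:
  plan:
    - {"x": 0, "y": 0, "z": 0, "spin": 0}
    - {"x": 0, "y": 0, "z": 0, "spin": 0}
    - {"x": 0, "y": 0, "z": 0, "spin": 0}
    - {"x": 0, "y": 0, "z": 0, "spin": 0}
  gripper: 255
  grip_force: 30

```text
clock: 10.1
tcp_pos: [557.9, 82.1, 348.7]
ee_rot: [2.292, 2.147, 0.002]
contact_force: [-1.2, -0.5, 3.9]
grip_width: 8.7
```

Run:
```python
from h import *
s=state(); print(s['contact_force'],s['tcp_pos'],pose(s)[2],s['grip_width'])
U=np.load('U.npy'); M=pose(s)[1]
for t in (.2,.205): print(W(U,binp(t,165,-20))[0]+[0,0,155])
q=lambda t:W(U,binp(t,165,-20))[0]
for t in (.25,.3,.35,.4,.45,.49,.53,.55): print(t,(M.T@(q(t)-q(.2))).round(1))
f=grab_frame('wrist'); cv2.imwrite('pics/w8.png',f[:,:,::-1])
```

```text
[-1.24773587 -0.54754711  3.92564597] [557.87689093  82.08411042 348.66811984] 1.5056685768618958 8.669362562232926
[557.5124207   78.74608677 346.71098534]
[556.70663567  78.80776065 346.54506245]
0.25 [ 0.1 -8.   1.8]
0.3 [  0.2 -16.    4.1]
0.35 [  0.3 -23.8   6.7]
0.4 [  0.4 -31.5   9.7]
0.45 [  0.4 -39.   13.1]
0.49 [  0.5 -44.9  16.1]
0.53 [  0.6 -50.7  19.3]
0.55 [  0.6 -53.5  21. ]
```

View pics/w8.png

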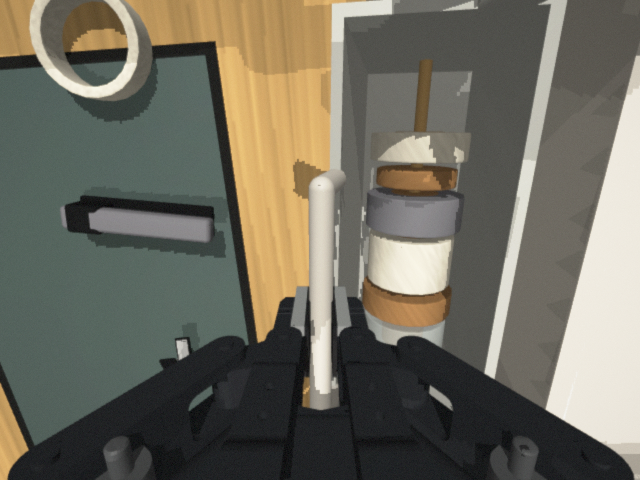

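Call:
apply_moves:
  plan:
    - {"x": 0, "y": -7, "z": 1.5, "spin": 0}
    - {"x": 0, "y": -8, "z": 2, "spin": 0}
    - {"x": 0, "y": -8, "z": 2.5, "spin": 0}
    - {"x": 0, "y": -8, "z": 3, "spin": 0}
    - {"x": 0, "y": -8, "z": 3.5, "spin": 0}
    - {"x": 0, "y": -7, "z": 3.5, "spin": 0}
    - {"x": 0, "y": -5, "z": 3, "spin": 0}
    - {"x": 0, "y": 0, "z": 0, "spin": 0}

```text
clock: 11.15
tcp_pos: [507.6, 85.5, 330.5]
ee_rot: [2.289, 2.144, 0.009]
contact_force: [4.6, -0.5, 4.0]
grip_width: 8.7
```

Run:
```python
from h import *
s=state(); print(s['contact_force'],s['tcp_pos'],s['grip_width'])
```

```text
[ 4.63263847 -0.5101215   4.04475843] [507.62684582  85.45421261 330.47309968] 8.687247207227767
```

Release, rise, and look.

Call:
apply_moves:
  plan:
    - {"x": 0, "y": 0, "z": 0, "spin": 0}
    - {"x": 0, "y": 0, "z": 0, "spin": 0}
    - {"x": 0, "y": 0, "z": 0, "spin": 0}
    - {"x": 0, "y": 0, "z": -15, "spin": 0}
    - {"x": 0, "y": 0, "z": -25, "spin": 0}
    - {"x": 0, "y": 0, "z": -30, "spin": 0}
    - {"x": 0, "y": 5, "z": -20, "spin": 0}
    - {"x": 0, "y": 0, "z": 0, "spin": 0}
  gripper: 130

```text
clock: 12.15
tcp_pos: [512.2, 85.1, 421.6]
ee_rot: [2.29, 2.146, 0.006]
contact_force: [0.7, -0.6, -0.0]
grip_width: 42.0
```

Run:
```python
from h import *
grab_frame('wrist')
s=state(); f=grab_frame('wrist'); cv2.imwrite('pics/w9.png',f[:,:,::-1]); np.save('w9.npy',s)
print(s['contact_force'],s['tcp_pos'],pose(s)[2])
U=np.load('U.npy'); 
K,T=cam('wrist',s)
for t in (.45,.47,.49,.51): print(t,[proj(K,T,W(U,binp(t,165,y)))[0].round(1).tolist() for y in (-80,-20,40)],proj(K,T,W(U,[binp(t-.42,170,107.5),binp(t-.42,183,107.5)])).round(1).tolist())
c=f[0:130,300:500,::-1]; cv2.imwrite('pics/w9c.png',cv2.resize(c,(800,520),interpolation=cv2.INTER_CUBIC))
```

```text
[-0.84046264  0.99326823  0.97995859] [511.88696704  85.141293   419.75405763] 1.505775428770556
0.45 [[328.4, 337.3], [330.1, 259.2], [332.0, 167.6]] [[471.4, 33.7], [482.8, 25.4]]
0.47 [[324.3, 336.1], [325.6, 258.4], [327.1, 167.3]] [[464.4, 33.7], [474.7, 25.4]]
0.49 [[320.3, 334.8], [321.2, 257.6], [322.4, 167.1]] [[457.4, 33.7], [466.5, 25.4]]
0.51 [[316.3, 333.6], [317.0, 256.7], [317.7, 166.8]] [[450.3, 33.8], [458.3, 25.5]]
```

View pics/w9.png

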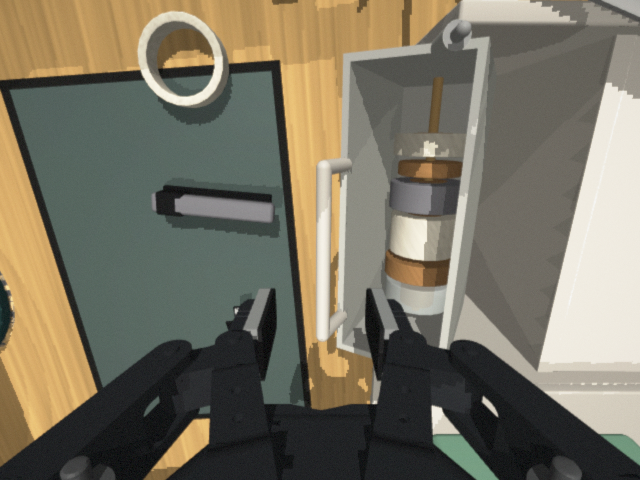

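View pics/w9c.png

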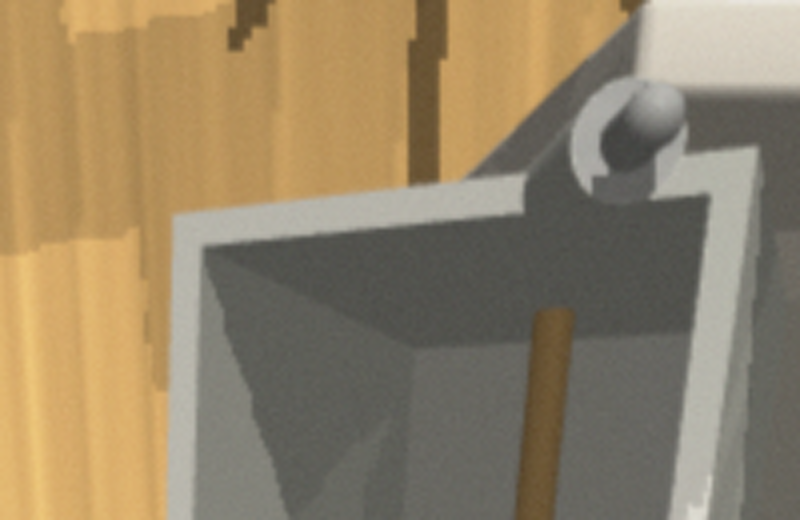

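Run:
```python
from h import *
U=np.load('U.npy'); P=W(U,bar(204,-.045,.35,26))[0]; print(P)
plan(P+[0,0,155+75],U[2]+np.pi-.35,8)
```

```text
[547.92214044 277.83998551 212.79677738]
{"x":24.3,"y":3.0,"z":-3.0,"spin":-0.151},{"x":23.6,"y":6.6,"z":-3.0,"spin":-0.151},{"x":22.3,"y":10.1,"z":-3.0,"spin":-0.151},{"x":20.6,"y":13.3,"z":-3.0,"spin":-0.151},{"x":18.3,"y":16.3,"z":-3.0,"spin":-0.151},{"x":15.7,"y":18.8,"z":-3.0,"spin":-0.151},{"x":12.7,"y":21.0,"z":-3.0,"spin":-0.151},{"x":9.4,"y":22.7,"z":-3.0,"spin":-0.151},
```

Call:
apply_moves:
  plan:
    - {"x": 24, "y": 3, "z": -5, "spin": -0.151}
    - {"x": 24, "y": 7, "z": -5, "spin": -0.151}
    - {"x": 22, "y": 10, "z": -5, "spin": -0.151}
    - {"x": 21, "y": 13, "z": -5, "spin": -0.151}
    - {"x": 18, "y": 16, "z": -3, "spin": -0.151}
    - {"x": 16, "y": 19, "z": 0, "spin": -0.151}
    - {"x": 13, "y": 21, "z": 0, "spin": -0.151}
    - {"x": 9, "y": 23, "z": 0, "spin": -0.151}

```text
clock: 13.25
tcp_pos: [548.2, 278.9, 439.7]
ee_rot: [-0.659, -3.069, 0.003]
contact_force: [-0.3, 0.1, 0.7]
grip_width: 41.7
```

Run:
```python
from h import *
grab_frame('wrist')
s=state(); f=grab_frame('wrist'); cv2.imwrite('pics/w10.png',f[:,:,::-1])
print(s['contact_force'],s['tcp_pos'],pose(s)[2])
U=np.load('U.npy'); P=W(U,bar(204,-.045,.35,26))[0]
print(delta(P+[0,0,155],U[2]+np.pi-.35,s))
K,T=cam('wrist',s)
for sw in (.33,.35,.37): print(sw,[proj(K,T,W(U,bar(r,-.045,sw,4)))[0].round(1).tolist() for r in (99.5,123,146.5,170)])
```

```text
[-0.2631139   1.0670435  -0.19892581] [548.33110938 281.34503596 439.12008307] 2.7250392598721027
(array([-1.3, -3.3, 71.3]), np.float64(0.01))
0.33 [[312.9, 386.3], [312.4, 359.4], [311.8, 331.2], [311.3, 301.5]]
0.35 [[315.5, 386.3], [315.7, 359.4], [315.9, 331.2], [316.1, 301.5]]
0.37 [[318.1, 386.4], [318.9, 359.5], [319.9, 331.2], [320.8, 301.6]]
```

View pics/w10.png

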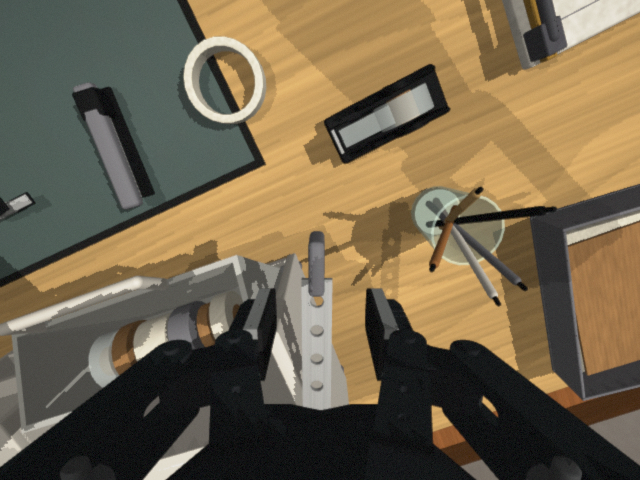

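Call:
apply_moves:
  plan:
    - {"x": -1, "y": -3, "z": 9, "spin": 0.01}
    - {"x": 0, "y": 0, "z": 20, "spin": 0}
    - {"x": 0, "y": 0, "z": 20, "spin": 0}
    - {"x": 0, "y": 0, "z": 13, "spin": 0}
    - {"x": 0, "y": 0, "z": 7, "spin": 0}
    - {"x": 0, "y": 0, "z": 0, "spin": 0}

```text
clock: 14.1
tcp_pos: [547.9, 274.6, 372.3]
ee_rot: [-0.683, -3.066, 0.001]
contact_force: [0.1, -0.2, -0.3]
grip_width: 42.1
```

Call:
apply_moves:
  plan:
    - {"x": 0, "y": 0, "z": 0, "spin": 0}
    - {"x": 0, "y": 0, "z": 0, "spin": 0}
    - {"x": 0, "y": 0, "z": 0, "spin": 0}
    - {"x": 0, "y": 0, "z": 0, "spin": 0}
  gripper: 255
  grip_force: 25

```text
clock: 14.6
tcp_pos: [548.1, 275.3, 373.3]
ee_rot: [0.681, 3.065, 0.002]
contact_force: [1.1, 1.4, 0.8]
grip_width: 9.9
```

Run:
```python
from h import *
U=np.load('U.npy')
s=state(); M=pose(s)[1]; print(s['tcp_pos'],s['contact_force'],s['grip_width'])
g=lambda l,s:W(U,bar(204,l,s,26))[0]
for l in [-.045,0,.05,.1,.15,.2,.25]: print(l,(M.T@(g(l,.35)-g(-.045,.35))).round(1))
print(g(.2,.35)+[0,0,155],g(.2,0)+[0,0,155])
```

```text
[548.13311503 275.27335327 373.27974843] [1.12355663 1.40496013 0.7787407 ] 9.893950597698092
-0.045 [0. 0. 0.]
0 [-1.   0.  -9.2]
0.05 [ -2.5   0.1 -19.4]
0.1 [ -4.6   0.1 -29.4]
0.15 [ -7.2   0.1 -39.4]
0.2 [-10.3   0.2 -49.2]
0.25 [-13.8   0.2 -58.8]
[557.20424735 273.62350638 417.01027451] [540.33363169 207.93384665 417.01027451]
```

Call:
apply_moves:
  plan:
    - {"x": -0.5, "y": 0, "z": -5, "spin": 0}
    - {"x": -1, "y": 0, "z": -10, "spin": 0}
    - {"x": -2, "y": 0, "z": -10, "spin": 0}
    - {"x": -2, "y": 0, "z": -10, "spin": 0}
    - {"x": -3, "y": 0, "z": -10, "spin": 0}
    - {"x": -3, "y": 0, "z": -8, "spin": 0}
    - {"x": 0, "y": 0, "z": 0, "spin": 0}

```text
clock: 15.48
tcp_pos: [558.5, 270.1, 426.6]
ee_rot: [0.682, 3.066, 0.001]
contact_force: [2.9, 1.3, -2.1]
grip_width: 9.6
```

Call:
apply_moves:
  plan:
    - {"x": -0.2, "y": -9.5, "z": 0, "spin": -0.05}
    - {"x": -0.2, "y": -9.5, "z": 0, "spin": -0.05}
    - {"x": -0.2, "y": -9.5, "z": 0, "spin": -0.05}
    - {"x": -0.2, "y": -9.5, "z": 0, "spin": -0.05}
    - {"x": -0.2, "y": -9.5, "z": 0, "spin": -0.05}
    - {"x": -0.2, "y": -9.5, "z": 0, "spin": -0.05}
    - {"x": -0.2, "y": -8, "z": 0, "spin": -0.05}
    - {"x": 0, "y": 0, "z": 0, "spin": 0}

```text
clock: 16.48
tcp_pos: [542.2, 207.1, 425.4]
ee_rot: [0.14, 3.134, 0.0]
contact_force: [8.7, 0.9, -3.1]
grip_width: 9.6
```

Run:
```python
from h import *
U=np.load('U.npy')
s=state(); print(s['tcp_pos'],s['contact_force'],s['grip_width'],pose(s)[2])
g=lambda l,s:W(U,bar(204,l,s,26))[0]
print([(l,delta(g(l,0)+[0,0,155],U[2]+np.pi,s)) for l in (.15,.2,.22)])
f=grab_frame('wrist'); cv2.imwrite('pics/w11.png',f[:,:,::-1])
f=grab_frame('scene'); cv2.imwrite('pics/s11.png',cv2.resize(f[160:280,350:470,::-1],(600,600),interpolation=cv2.INTER_CUBIC))
```

```text
[542.1677355  207.12250333 425.35274411] [ 8.65572488  0.85846424 -3.07058296] 9.602163729864593 3.0526086108545822
[(0.15, (array([ 5. ,  0.6, 18.1]), np.float64(-0.013))), (0.2, (array([1.9, 0.6, 8.3]), np.float64(-0.013))), (0.22, (array([0.6, 0.7, 4.5]), np.float64(-0.013)))]
```

View pics/w11.png

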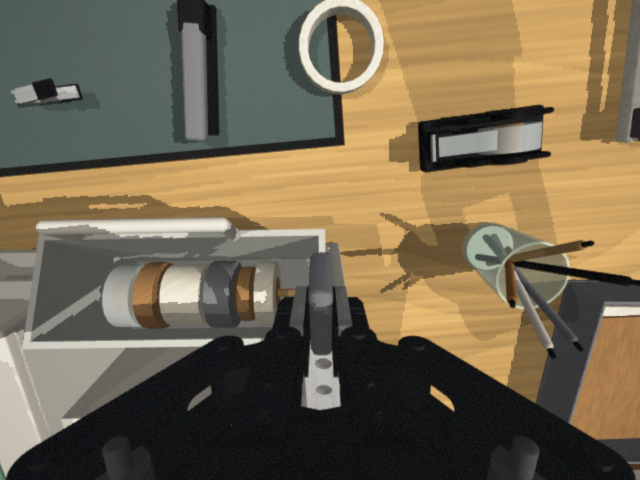

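View pics/s11.png

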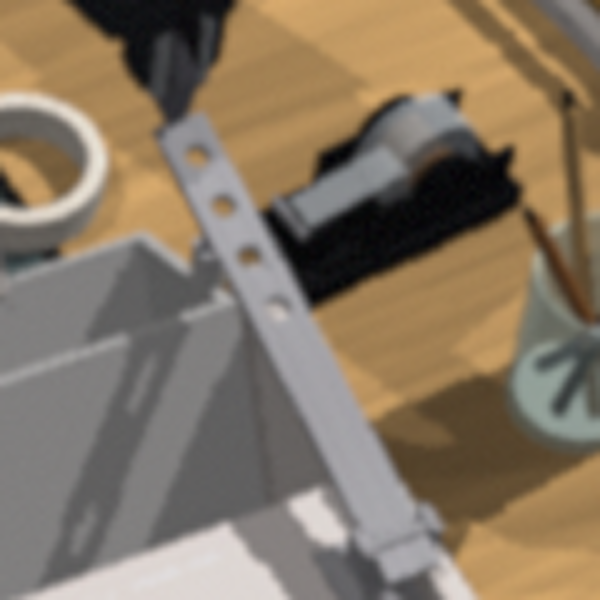

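Call:
apply_moves:
  plan:
    - {"x": 1, "y": 0.6, "z": 6, "spin": -0.013}
    - {"x": 1, "y": 0, "z": 6, "spin": 0}
    - {"x": 2, "y": 0, "z": 6, "spin": 0}
    - {"x": 0, "y": 0, "z": 0, "spin": 0}
    - {"x": 0, "y": 0, "z": 0, "spin": 0}

```text
clock: 17.2
tcp_pos: [537.1, 208.5, 407.7]
ee_rot: [-0.118, -3.139, 0.001]
contact_force: [2.8, 0.3, -1.9]
grip_width: 9.5
```

Run:
```python
from h import *
U=np.load('U.npy')
s=state(); print(s['tcp_pos'],s['contact_force'],s['grip_width'],pose(s)[2])
g=lambda l,s:W(U,bar(204,l,s,26))[0]
print([(l,delta(g(l,0)+[0,0,155],U[2]+np.pi,s)) for l in (.025,.1,.15)])
f=grab_frame('scene'); cv2.imwrite('pics/s12.png',cv2.resize(f[160:280,350:470,::-1],(600,600),interpolation=cv2.INTER_CUBIC))
f=grab_frame('top'); cv2.imwrite('pics/t12.png',cv2.resize(f[150:290,200:340,::-1],(600,600),interpolation=cv2.INTER_CUBIC))
```

```text
[537.12720138 208.53963627 407.65381912] [ 2.78291166  0.30113413 -1.92235945] 9.529308617909969 3.0665653519407114
[(0.025, (array([ 5.3, -0.3, 25.6]), np.float64(0.001))), (0.1, (array([ 2.4, -0.4, 10.4]), np.float64(0.001))), (0.15, (array([-0.2, -0.4,  0.5]), np.float64(0.001)))]
```

View pics/s12.png

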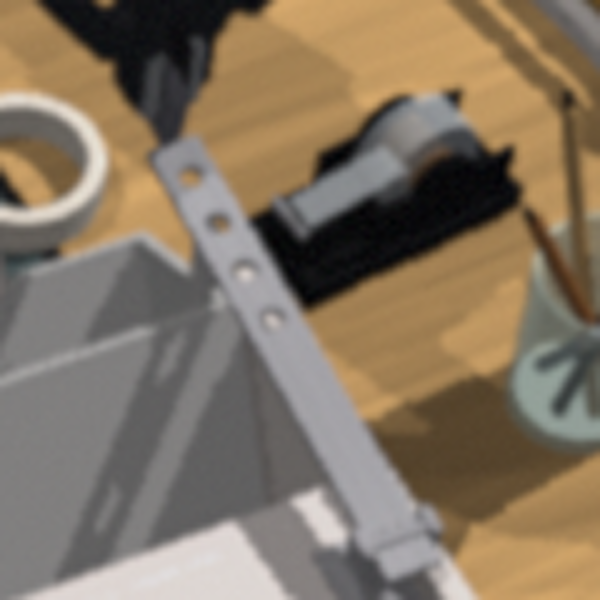

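View pics/t12.png

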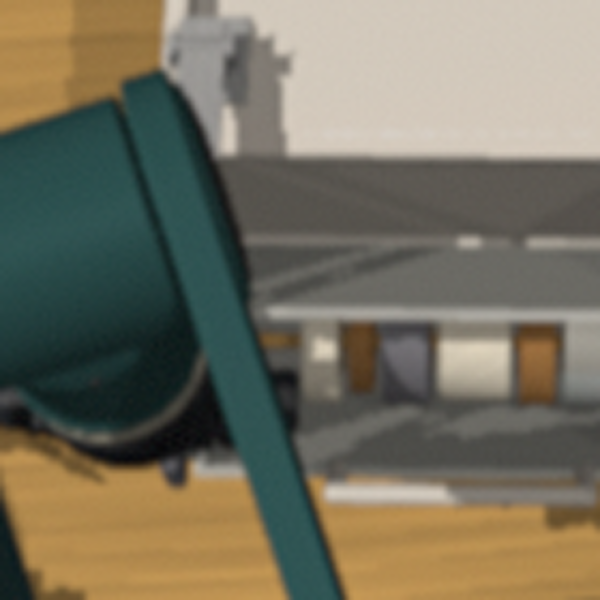

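Call:
apply_moves:
  plan:
    - {"x": 1, "y": 0, "z": 4, "spin": 0}
    - {"x": 1, "y": 0, "z": 4, "spin": 0}
    - {"x": 0.5, "y": 0, "z": 4, "spin": 0}
    - {"x": 0.5, "y": 0, "z": 3, "spin": 0}
    - {"x": 0, "y": 0, "z": 0, "spin": 0}

```text
clock: 17.92
tcp_pos: [533.8, 208.9, 392.1]
ee_rot: [-0.117, -3.137, 0.001]
contact_force: [-1.5, 0.9, 0.6]
grip_width: 9.4
```

Run:
```python
from h import *
U=np.load('U.npy')
s=state(); print(s['tcp_pos'],s['contact_force'],s['torque'],s['grip_width'],pose(s)[2])
g=lambda l,s:W(U,bar(204,l,s,26))[0]
print([(l,delta(g(l,0)+[0,0,155],U[2]+np.pi,s)) for l in (.025,.1)])
f=grab_frame('scene'); cv2.imwrite('pics/s13.png',cv2.resize(f[160:280,350:470,::-1],(600,600),interpolation=cv2.INTER_CUBIC))
```

```text
[533.83244129 208.91596774 392.06522733] [-1.45214561  0.88855049  0.62515847] [0.08354989 0.07198858 0.07862053] 9.375697029859978 3.0670523989390226
[(0.025, (array([ 1.9, -0.5, 10. ]), np.float64(0.002))), (0.1, (array([-0.9, -0.5, -5.2]), np.float64(0.002)))]
```

View pics/s13.png

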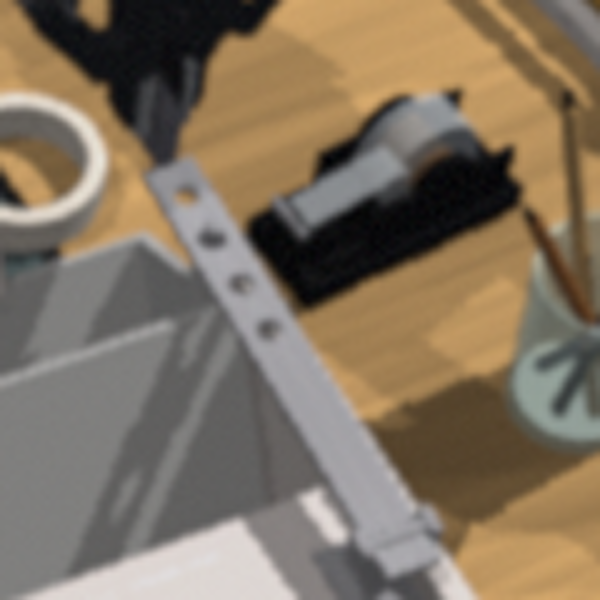

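Call:
apply_moves:
  plan:
    - {"x": 0.5, "y": 0, "z": 4, "spin": 0}
    - {"x": 0.5, "y": 0, "z": 4, "spin": 0}
    - {"x": 0.5, "y": 0, "z": 3, "spin": 0}
    - {"x": 0, "y": 0, "z": 0, "spin": 0}

```text
clock: 18.48
tcp_pos: [532.1, 210.0, 387.2]
ee_rot: [0.116, 3.134, 0.008]
contact_force: [-5.8, 3.2, 14.8]
grip_width: 9.5
```

Run:
```python
from h import *
U=np.load('U.npy')
s=state(); print(s['tcp_pos'],s['contact_force'],s['torque'],s['grip_width'],pose(s)[2])
g=lambda l,s:W(U,bar(204,l,s,26))[0]
print([(l,delta(g(l,0)+[0,0,155],U[2]+np.pi,s)) for l in (.025,)])
f=grab_frame('scene'); cv2.imwrite('pics/s14.png',cv2.resize(f[160:280,350:470,::-1],(600,600),interpolation=cv2.INTER_CUBIC))
```

```text
[532.05494739 209.96165968 387.23665496] [-5.78030403  3.18257797 14.77153793] [ 0.45119993  0.95511038 -0.23540392] 9.549467255559746 3.067304366317665
[(0.025, (array([ 0.1, -1.4,  5.1]), np.float64(0.002)))]
```

View pics/s14.png

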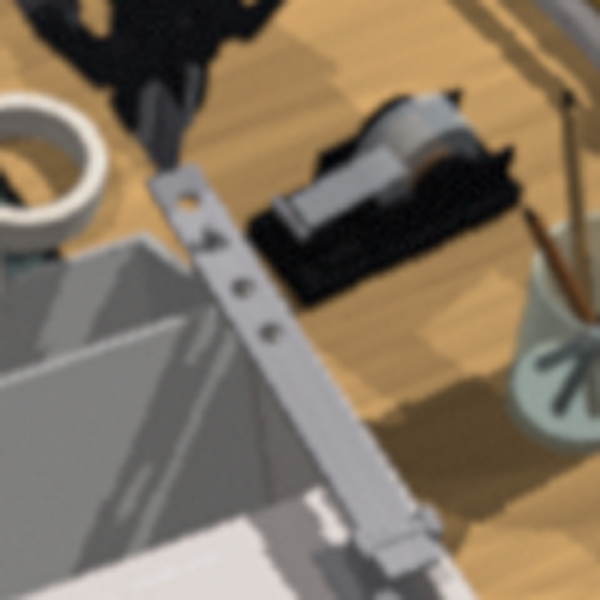

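Call:
apply_moves:
  plan:
    - {"x": 0, "y": 0, "z": 0, "spin": 0}
    - {"x": 0, "y": 0, "z": 0, "spin": 0}
    - {"x": 0, "y": 0, "z": 0, "spin": 0}
    - {"x": 0, "y": 0, "z": -15, "spin": 0}
    - {"x": 0, "y": 0, "z": -25, "spin": 0}
    - {"x": 0, "y": 0, "z": -30, "spin": 0}
    - {"x": 0, "y": 0, "z": -5, "spin": 0}
    - {"x": 0, "y": 0, "z": 0, "spin": 0}
  gripper: 120

```text
clock: 19.52
tcp_pos: [532.7, 208.9, 456.8]
ee_rot: [0.118, 3.139, 0.0]
contact_force: [-0.3, 0.0, 0.4]
grip_width: 45.3
```

Run:
```python
from h import *
U=np.load('U.npy')
s=state(); print(s['tcp_pos'],s['contact_force'],s['grip_width'],pose(s)[2])
f=grab_frame('wrist'); cv2.imwrite('pics/w15.png',f[:,:,::-1])
cv2.imwrite('pics/w15c.png',cv2.resize(f[220:400,260:400,::-1],(467,600),interpolation=cv2.INTER_CUBIC))
f=grab_frame('scene'); cv2.imwrite('pics/s15.png',cv2.resize(f[160:280,350:470,::-1],(600,600),interpolation=cv2.INTER_CUBIC))
K,T=cam('wrist',s)
for l in (.0,.025,.05,.12): print(l,[proj(K,T,W(U,bar(r,l,0,4)))[0].round(1).tolist() for r in (99.5,123,146.5,170)])
K,T=cam('scene')
for l in (.0,.025,.05,.12): print(l,((proj(K,T,W(U,[bar(r,l,0,4) for r in (99.5,123,146.5,170)]))-[350,160])*5).round(0).tolist())
```

```text
[532.74757087 208.93277127 456.77900618] [-0.26849628  0.02084646  0.44609521] 45.31782324666624 3.066701776272347
0.0 [[320.4, 369.7], [320.5, 344.5], [320.5, 317.8], [320.6, 289.6]]
0.025 [[320.4, 372.0], [320.5, 347.0], [320.5, 320.5], [320.6, 292.4]]
0.05 [[320.4, 374.3], [320.5, 349.7], [320.5, 323.4], [320.6, 295.3]]
0.12 [[320.4, 381.4], [320.5, 357.9], [320.5, 332.5], [320.6, 305.0]]
0.0 [[264.0, 326.0], [235.0, 282.0], [208.0, 239.0], [181.0, 196.0]]
0.025 [[265.0, 323.0], [237.0, 278.0], [209.0, 233.0], [182.0, 190.0]]
0.05 [[265.0, 319.0], [238.0, 273.0], [210.0, 228.0], [184.0, 183.0]]
0.12 [[269.0, 310.0], [241.0, 261.0], [214.0, 213.0], [188.0, 166.0]]
```

View pics/w15c.png

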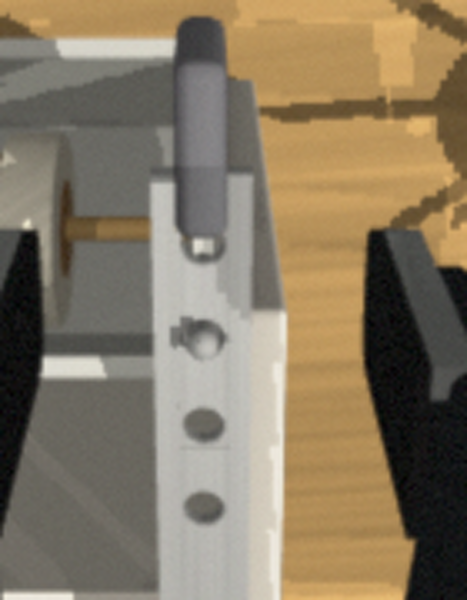

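View pics/s15.png

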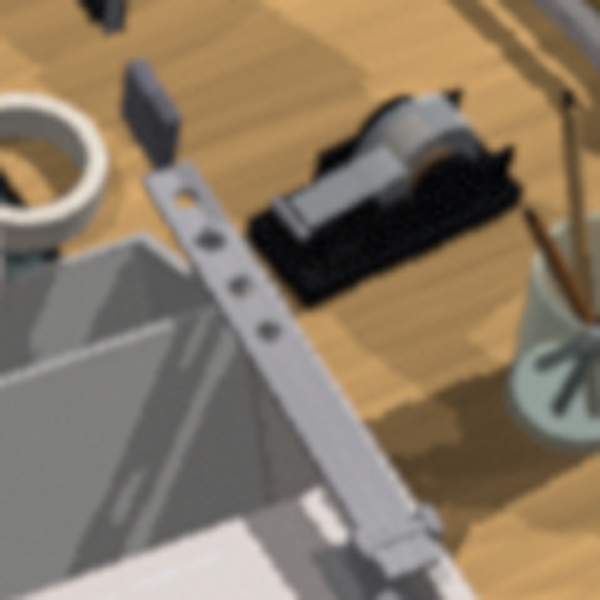

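View pics/w15.png

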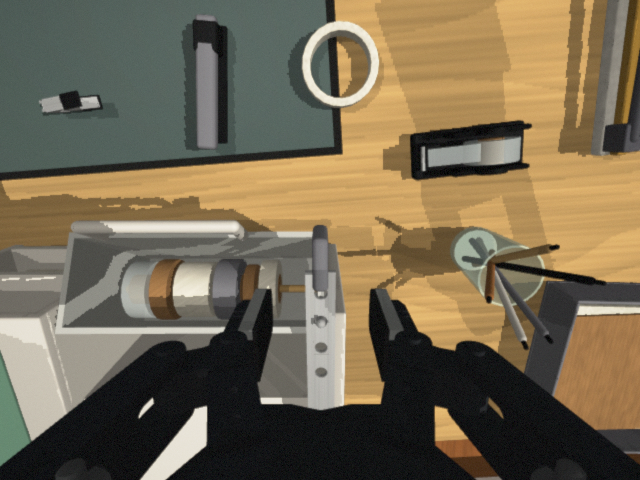

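Run:
```python
from h import *
U=np.load('U.npy'); plan([640,325,395],U[2]+np.pi,6)
```

```text
{"x":-16.4,"y":20.6,"z":10.0,"spin":0.000},{"x":-16.4,"y":20.6,"z":10.0,"spin":0.000},{"x":-16.4,"y":20.6,"z":10.0,"spin":0.000},{"x":-16.4,"y":20.6,"z":10.0,"spin":0.000},{"x":-16.4,"y":20.6,"z":10.0,"spin":0.000},{"x":-16.4,"y":20.6,"z":10.0,"spin":0.000},
```

Call:
apply_moves:
  plan:
    - {"x": 0, "y": 40, "z": 0, "spin": 0}
    - {"x": -10, "y": 40, "z": 0, "spin": 0}
    - {"x": -22, "y": 22, "z": 10, "spin": 0}
    - {"x": -22, "y": 22, "z": 15, "spin": 0}
    - {"x": -22, "y": 0, "z": 20, "spin": 0}
    - {"x": -22, "y": 0, "z": 15, "spin": 0}
    - {"x": 0, "y": 0, "z": 0, "spin": 0}

```text
clock: 20.5
tcp_pos: [640.7, 324.9, 391.4]
ee_rot: [-0.119, -3.132, 0.006]
contact_force: [0.1, -1.0, -0.5]
grip_width: 44.8
```

Run:
```python
from h import *
grab_frame('wrist')
s=state(); f=grab_frame('wrist'); cv2.imwrite('pics/w16.png',f[:,:,::-1]); np.save('w16.npy',s)
print(s['tcp_pos'],s['contact_force'])
U=np.load('U.npy');K,T=cam('wrist',s)
print(proj(K,T,W(U,[bar(r,.028,0,0,11) for r in (0,99.5,123,146.5,170,200)])).round(1).tolist())
print(proj(K,T,W(U,[binp(.07,170,107.5),binp(.07,183,107.5),binp(.07,170,114.5)])).round(1).tolist())
```

```text
[639.96530489 325.13216776 393.59836561] [-0.1242405  -0.26642906  0.59565716]
[[142.8, 435.6], [111.7, 295.0], [102.6, 254.3], [92.8, 209.8], [81.9, 161.1], [66.6, 91.7]]
[[71.1, 208.7], [50.3, 212.4], [85.2, 208.7]]
```

View pics/w16.png

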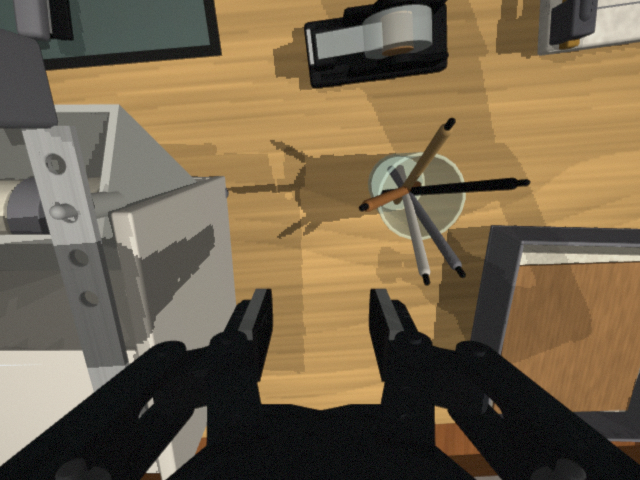

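Run:
```python
import cv2
f=cv2.imread('pics/w16.png'); cv2.imwrite('pics/w16c.png',cv2.resize(f[130:280,0:180],(720,600),interpolation=cv2.INTER_CUBIC))
```

```text
(no output)
```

View pics/w16c.png

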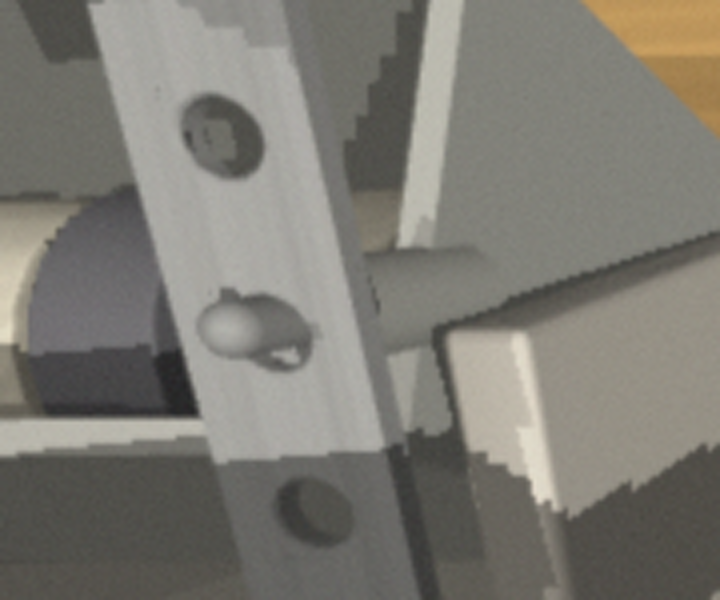

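Run:
```python
from h import *
s=np.load('w16.npy',allow_pickle=True).item()
U=np.load('U.npy');K,T=cam('wrist',s)
for sw in (-.01,0,.01):
 for l in (.0,.03,.06): print(sw,l,proj(K,T,W(U,[bar(r,l,sw,4) for r in (123,146.5,170)])).round(1).tolist(), 'edge',proj(K,T,W(U,[bar(r,l,sw,4,11) for r in (123,170)])).round(1).tolist(),'redge',proj(K,T,W(U,[bar(r,l,sw,4,-11) for r in (123,170)])).round(1).tolist())
```

```text
-0.01 0.0 [[78.2, 254.5], [67.7, 209.6], [56.2, 160.8]] edge [[99.5, 254.3], [79.4, 160.6]] redge [[56.9, 254.7], [33.1, 161.0]]
-0.01 0.03 [[73.2, 257.3], [61.1, 211.9], [47.9, 162.0]] edge [[94.9, 257.1], [71.8, 161.8]] redge [[51.5, 257.4], [24.1, 162.2]]
-0.01 0.06 [[68.0, 260.3], [54.4, 214.5], [39.2, 163.6]] edge [[90.2, 260.2], [63.8, 163.3]] redge [[45.9, 260.5], [14.6, 163.8]]
0 0.0 [[80.6, 254.5], [70.6, 209.6], [59.8, 160.8]] edge [[101.9, 254.5], [83.0, 160.8]] redge [[59.2, 254.5], [36.6, 160.8]]
0 0.03 [[75.6, 257.3], [64.2, 211.8], [51.6, 162.0]] edge [[97.4, 257.3], [75.5, 162.0]] redge [[53.8, 257.2], [27.7, 161.9]]
0 0.06 [[70.5, 260.3], [57.5, 214.5], [43.0, 163.6]] edge [[92.7, 260.4], [67.7, 163.6]] redge [[48.3, 260.3], [18.3, 163.5]]
0.01 0.0 [[83.0, 254.5], [73.6, 209.6], [63.4, 160.8]] edge [[104.3, 254.7], [86.7, 161.1]] redge [[61.6, 254.3], [40.2, 160.6]]
0.01 0.03 [[78.0, 257.3], [67.2, 211.9], [55.3, 162.0]] edge [[99.9, 257.5], [79.3, 162.3]] redge [[56.2, 257.0], [31.3, 161.7]]
0.01 0.06 [[73.0, 260.4], [60.6, 214.5], [46.8, 163.6]] edge [[95.3, 260.6], [71.5, 163.9]] redge [[50.7, 260.1], [22.0, 163.3]]
```

Call:
apply_moves:
  plan:
    - {"x": 10, "y": 10, "z": -30, "spin": 0}
    - {"x": 40, "y": 0, "z": -40, "spin": 0}
    - {"x": 50, "y": 0, "z": -20, "spin": 0}
    - {"x": 50, "y": 0, "z": 0, "spin": 0}
    - {"x": 50, "y": 0, "z": 0, "spin": 0}
    - {"x": 30, "y": 0, "z": 0, "spin": 0}
    - {"x": 0, "y": 0, "z": 0, "spin": 0}

```text
clock: 21.48
tcp_pos: [407.9, 352.3, 489.4]
ee_rot: [0.112, 3.136, 0.005]
contact_force: [0.9, -0.3, 0.2]
grip_width: 45.2
```

Run:
```python
from h import *
print(state()['tcp_pos'])
f=grab_frame('scene'); cv2.imwrite('pics/s17.png',f[:,:,::-1])
f=grab_frame('top'); cv2.imwrite('pics/t17.png',f[:,:,::-1]); cv2.imwrite('pics/t17c.png',cv2.resize(f[125:275,225:375,::-1],(600,600),interpolation=cv2.INTER_CUBIC))
U=np.load('U.npy')
K,T=cam('top')
for l in (.0,.03,.06): print(l,((proj(K,T,W(U,[bar(r,l,0,4) for r in (99.5,123,146.5,170)]))-[225,125])*4).round(1).tolist())
```

```text
[407.93832058 352.32065415 489.43792198]
0.0 [[79.8, 323.9], [77.9, 368.9], [75.9, 414.3], [74.0, 460.1]]
0.03 [[79.1, 322.0], [77.0, 366.8], [74.9, 412.0], [72.7, 457.6]]
0.06 [[78.4, 320.0], [76.1, 364.4], [73.8, 409.4], [71.4, 454.8]]
```

View pics/s17.png

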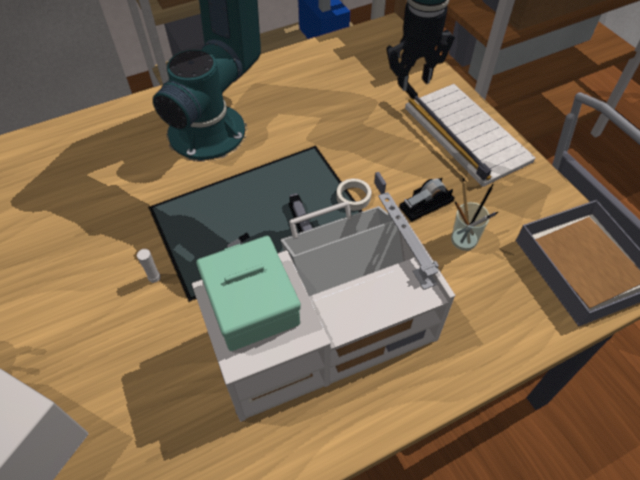

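View pics/t17c.png

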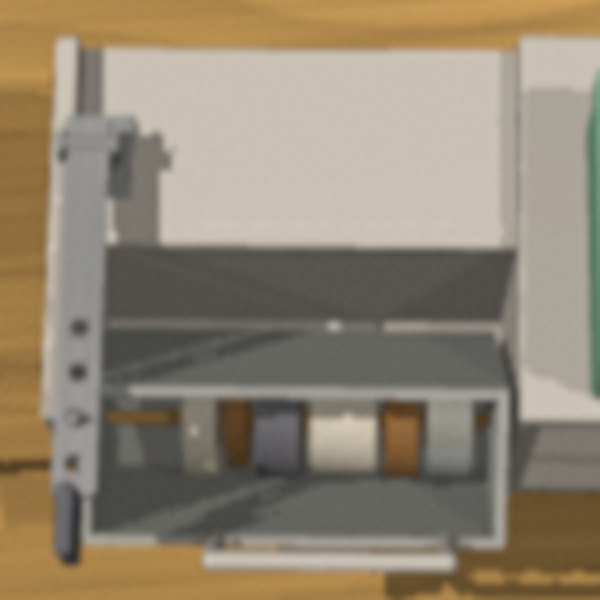

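View pics/t17.png

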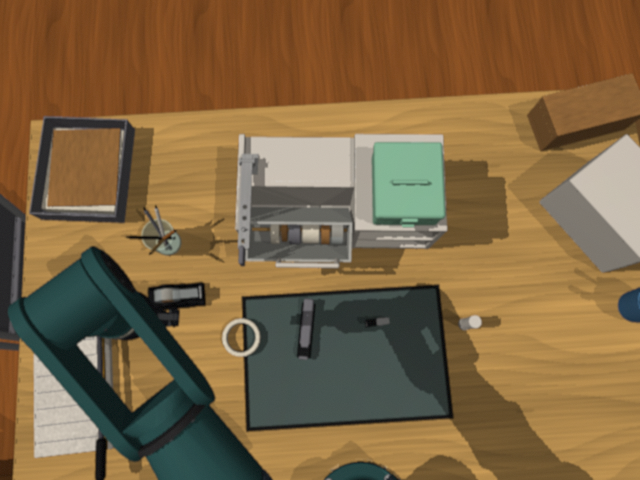

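Run:
```python
from h import *
U=np.load('U.npy')
for cn,a,b,(x0,y0,x1,y1) in [('scene','pics/scene0.png','pics/s17.png',(371,170,390,196)),('top','pics/top0.png','pics/t17.png',(236,243,248,268))]:
    A=cv2.imread(a);B=cv2.imread(b); k=8
    t=cv2.resize(A[y0:y1,x0:x1],None,fx=k,fy=k,interpolation=cv2.INTER_CUBIC); m=6
    S=cv2.resize(B[y0-m:y1+m,x0-m:x1+m],None,fx=k,fy=k,interpolation=cv2.INTER_CUBIC)
    r=cv2.matchTemplate(S,t,cv2.TM_CCOEFF_NORMED); _,v,_,p=cv2.minMaxLoc(r); print(cn,v,p[0]/k-m,p[1]/k-m)
    K,T=cam(cn)
    q=lambda l,s=0:proj(K,T,W(U,bar(204,l,s,20)))[0]
    print('pred per +.01 lift',q(.03)-q(.02),'per +.01 swing',q(.02,.01)-q(.02))
```

```text
scene 0.9872947335243225 0.125 -0.75
pred per +.01 lift [ 0.1395466  -0.59636459] per +.01 swing [ 0.91944981 -0.29576263]
top 0.908673882484436 -0.25 -0.375
pred per +.01 lift [-0.12982323 -0.31357509] per +.01 swing [-1.04169753 -0.02077813]
```

```bash
python3 -c "
from bench import job; print(job.sign_off())"
```

```text
the job is handed in; nothing more can be done
None
```

The job is done and handed in at about 21.6 s. The bin is now propped by the third hole, and the arm is clear of everything.

**What I did:** I gripped the tab, lifted the stay off the pin, swung it left and let it down. I pulled the bin out by its handle and let go; after it sprang back the tilt was about 0.49 rad. I then picked the stay up again, swung it back over the pin, lowered hole 3 onto it and let go. Contact with the seat showed as about 15 N.

**Last checks:**
- The wrist and top pictures show the pin standing through hole 3, with holes 1, 2 and 4 empty.
- The side view puts the stay's lift at about 0.03 rad. Comparing the tab before and after shows about +0.012 rad. Both fit a bar lying on its seat.
- One rougher reading of the hole positions in the scene picture gave about 0.045 rad. The more sensitive side view and the pin's protrusion didn't support that, so I treated the bar as seated. I made no second press test.
- I read the tilt from the handle as 0.477 rad and from the pin as 0.49 rad. The same handle reading was low by about as much at the start.
- The other things look unmoved in the before-and-after pictures, by eye only.

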